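Pull the locker hatch down with the hook pole

TASK

Take the hook pole from its rest, feed its hook through the steel ring high on the locker's blue hatch and pull the hatch down until it lies fully open, with the hook still through the ring when it gets there. Then unhook and lay the pole back in its rest the way it lay, leaving the hatch fully open. Touch the hatch with the pole only, go gently with the ring (nothing like a hard push), and leave the other things on the bench alone.

Things in the scene. Friction and masses are not known exactly. Their poses are not given: they have to be found in the camera images.
- locker: Grey sheet-metal specimen locker fixed to the bench, 150 deep x 220 wide x 266 mm high; origin under its centre on the bench, z up, front faces its own -x. A blue drop-front hatch, 206 wide x 138 high x 12 mm thick, closes the upper part of the front; a steel ring stands out high on its middle. Never press on locker, hatch or ring with more than 20 N.
- hinge (a point): Middle of the hatch's hinge line, along its lower edge, parallel to the locker's y; locker frame (-0.083, 0, 0.110). Fixed to the locker, axes as the locker's.
- hatch (a joint): Opening angle of the hatch: 0 shut (upright), 1.57 fully open (level, its top edge towards the locker's -x; there is a stop). Starts 0 to 0.15 ajar. Stiff friction hinges (about 0.7 N m) hold it at any angle; pulling it takes about 6 to 8 N at the ring when upright, 1 to 4 N near level.
- ring_mount (a point): Nominal ring centre, middle of the ring's clamping slot; turns with the hatch: at joint 0 axes as the locker's, z up along the panel. 30 mm in front of (-x) and 105 mm up (z) from the hinge line. The true ring centre lies up to 8 mm above or below it along z (clamped anew each time, stays there), not off in x or y. Feel for it, e.g. by lowering the hook's arm on the ring's top.
- ring_side (a point): Point 60 mm to the right (-y) of ring_mount, turning with it: the side from which the hook goes in. The ring's hole axis is y, parallel to the hinge. Ring: flat steel, outer diameter 34 mm, hole 16 mm, 6 mm thick; a short stem joins it (+x) to the hatch. A level pole pointing along the locker's +x can stay level all the way down: hook arm and ring turn in one another.
- hook_pole: Hook pole, 0.16 kg: wooden handle 110 long x 16 wide (y) x 22 mm high, then a steel shaft of 10 mm diameter to x = 0.150, bent there square to the left (+y) into a round arm 9 mm thick and 36 mm long with a flat end. Origin: on the handle's underside, below its middle; x along the pole to the hook, z up; the axis of shaft and arm is 11 mm above the origin. Mass centre near x = 0.03.
- grip (a point): Point on the pole's handle to grip, at pole x = 0.030, on the axis (11 mm above the underside); free of the rest for 60 mm either way along the pole. A grip slips in pitch under some 0.3 N m, so the hook lags when it is pushed down: watch the hatch angle.
- hook_tip (a point): Centre of the flat end of the hook's arm, pole frame (0.150, 0.036, 0.011). Axes as the pole's.
- rest: Wooden rest fixed to the bench, with two black saddles; origin on the bench, z up. The pole lies in it along the same x, its origin 45 mm above the rest's origin. Handle saddle at rest x = -0.042, 24 mm wide, floor 45 mm high; shaft saddle at x = 0.100, 20 mm wide, floor 51 mm high; their cheeks stand 14 mm above the floors.
- sanding_block: Brown sanding block, 58x95x28 mm, loose bystander.
- screwdriver: Red-handled screwdriver, 156 mm long, loose bystander.
- marker: Blue and white marker pen, 135 mm long, loose bystander.
- petri_dish: Round clear dish, 91 mm across, 14 mm high, loose bystander.

How it is judged:
By the outcome, as a careful person would: the job done as asked, in the order asked, and still so for the second after the job is handed in, with the robot touching nothing.
It also fails if it takes over 72 s, if anything falls off the work surface, if the arm or the gripper's body presses on something with over 40 N, if the wrist force passes 120 N, or if a joint passes its speed limit or range.

ROBOT

A 6-joint arm with a two-finger parallel gripper is mounted at the origin on a cart in front of the work surface, level with it; the furniture and walls round the work are solid. World frame = base frame: x ahead of the robot, y to its left, z up, the work surface at z = 0. Lengths are in m, angles in rad, forces in N, time in s.
With the tool pointing down it reaches from about 0.275 to 0.875 m from the base axis. Payload 12.5 kg.
Tool frame: the origin (TCP) lies at the very end of the fingers, on their centre line; the grasp point (between the pads) lies 19 mm behind it; z points along the fingers, y is the line along which they close (so a half turn about z gives the same grasp; the last joint's range is limited). The gripper opens to 85 mm and grips with 20 to 120 N. Pads are 22 mm wide; open, the fingers measure 114 mm over their backs; the gripper's body (76 mm by 85 mm) begins 54 mm behind the grasp point. The pads swing forward as they close: fully open they stand 13 mm farther back than shut.
Start: joints at [1.08, 0.351, 1.652, -0, 1.139, -0.085], TCP at [0.217, 0.505, 0.209] pointing down, gripper open.
Joint ranges: [-2.75, 2.75], [-0.79, 2.1], [0.01, 2.65], [-1.57, 4.71], [0.07, 3.14], [-2.87, 2.87]. Speed limits (rad/s): [2.22, 2.22, 2.79, 3.14, 3.14, 3.14].

INTERFACE

Orientations are given as a unit quaternion [x, y, z, w].
In Python, from station import arm gives the robot as it stands.
- The arm moves only by the shell command python3 -m jog 'ROWS'. ROWS is a JSON object of lists of equal length, an entry for each row: "rotation": the turn, a rotation vector about the tool's x, y, z in units of 5 degrees (1.0 is 5 degrees), a list of three; "translation": the shift along the tool's x, y, z in units of 25 mm (1.0 is 25 mm), a list of three; "jaw": the opening, from 0 (shut) to 1 (fully open). A call has 1 to 10 rows; each row is the pose to reach, as a shift and turn from the pose commanded when the call began, along the tool's axes at that moment; what a row does not reach only later rows make up. A row lasts 1/12 s, in which the tool goes at most 41.7 mm and 7.16 degrees, less where a joint would pass 70% of its speed; a pose out of reach is approached as far as the arm can. A call with a gripper value outside its range is refused whole. The fingers move at their own pace and stop on an object; the grip force is fixed at half the most. Time passes only in rows, so rows that repeat a pose let the fingers close. It gives the time, the measured TCP pose, the force, the opening and the grip force at its end, in the units of the state.
- arm.get_state(): the state, without advancing time (a new reading comes with each control period).
- arm.camera(name): name is "scene" or "top"; returns the picture (420x560x3 uint8, red, green, blue); there is no depth.
- arm.get_calibration(name): a dict with "K" (3x3 intrinsics, pixels), "origin" and "orientation" of the camera in the world. Camera axes: x right, y up, looking along -z (the intrinsics and any distortion apply to the point x, -y, -z); pixel columns grow to the right and rows downward; lengths in m; the calibration is good to about 2 mm. A picture is of the moment at which its call begins. get_calibration takes no time and is no camera call.
- arm.sign_off(): hands the job in; it is judged then, once.
The state is a dict: "clock": time; "qpos": joint angles; "qd": joint speeds; "effort": joint torques, N m; "eef_pos": TCP position; "orientation": TCP orientation; "ft_force": force on the tool from outside, world axes, zero at the start; "wrist_torque": the same for the moment, N m; "width": finger opening in m; "finger_force": force on a finger pad.
Only numpy, scipy, OpenCV 4.12 (cv2) and the standard library are available. Lean on these libraries where they do the work, as an engineer would, in place of code of your own. Each camera call takes 0.05 s, during which the arm holds its last target. There are 200 camera calls.

## Working session

There is one attempt and no reset: what is moved stays moved. The work goes in short steps, Python scripts to look and compute and a shell command to move; the robot and the scene stay as the last step left them, time stands still between calls to the robot, and variables do not carry over. Pictures are saved under pics/ and viewed, at most 10 in all, crops included, and the job is handed in when it is done.

```bash
mkdir -p pics
python3 - <<'E'
from station import arm
import cv2,json
s=arm.get_state()
for k,v in s.items(): print(k,v)
for n in("scene","top"):
    c=arm.get_calibration(n); print(n,c)
    cv2.imwrite(f"pics/{n}0.png",arm.camera(n)[:,:,::-1])
E
```

```text
clock 0.0
qpos [ 1.08039507e+00  3.51254728e-01  1.65240377e+00 -1.75313617e-05
  1.13906756e+00 -8.46406365e-02]
qd [ 0.00054587 -0.0013194   0.00066667 -0.00115643 -0.00049516  0.00035399]
effort [ 1.34356656e-04 -5.06109273e+01 -2.91408187e+01 -6.03241369e-05
  4.49206971e-03 -9.67696110e-06]
eef_pos [0.21693621 0.50504152 0.20875602]
orientation [ 2.01487769e-01  9.79490867e-01 -5.45698166e-04 -1.53071101e-04]
ft_force [0.24799801 1.37765637 0.06296408]
wrist_torque [-0.02162464  0.02581214 -0.05883263]
finger_force 0.0
width 0.08521302890177865
scene {'K': array([[404.9953847 ,   0.        , 279.38016814],
       [  0.        , 404.9953847 , 213.54872793],
       [  0.        ,   0.        ,   1.        ]]), 'origin': array([ 0.12603661, -0.79105486,  0.74132153]), 'orientation': array([ 0.45959317, -0.11347394, -0.20069351,  0.85768287])}
top {'K': array([[410.49368494,   0.        , 281.70524549],
       [  0.        , 410.49368494, 206.67050265],
       [  0.        ,   0.        ,   1.        ]]), 'origin': array([0.36671573, 0.01038493, 1.27495538]), 'orientation': array([-0.04065288,  0.05245664,  0.71372222, -0.69727774])}
```

View pics/scene0.png

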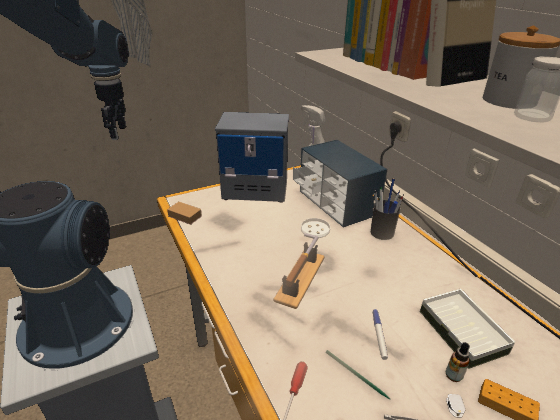

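View pics/top0.png

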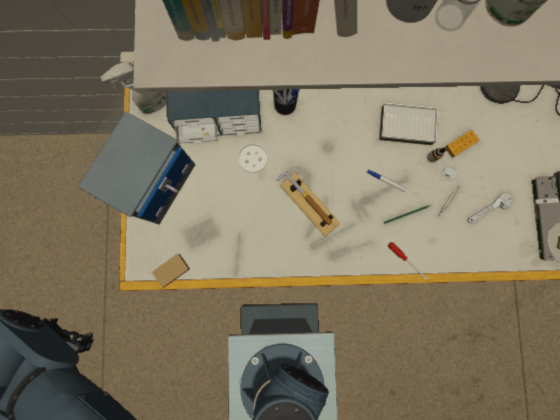

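The scene picture shows the locker at (253,155), the rest at (302,275) and the dish at (315,230). The top picture shows the locker at (140,170) with its ring at about (172,187), and the rest at (308,203) with the hook end at (284,175). I need crops of these for accuracy.

Run:
```python
import cv2,numpy as np
t=cv2.imread("pics/top0.png");s=cv2.imread("pics/scene0.png")
def crop(im,x,y,w,h,k,n):
    o=cv2.resize(im[y:y+h,x:x+w],None,fx=k,fy=k,interpolation=cv2.INTER_CUBIC)
    for i in range(0,w,10):
        cv2.line(o,(i*k,0),(i*k,6),(0,0,255),1)
        if i%20==0: cv2.putText(o,str(x+i),(i*k,16),0,.35,(0,0,255),1)
    for j in range(0,h,10):
        cv2.line(o,(0,j*k),(6,j*k),(0,0,255),1)
        if j%20==0: cv2.putText(o,str(y+j),(8,j*k+4),0,.35,(0,0,255),1)
    return o
a=crop(t,75,105,130,130,6,0)[:600]
cv2.imwrite("pics/c1.png",np.hstack([crop(t,75,105,130,130,4,0)[:480],crop(t,270,160,70,80,4,0)[:480].copy() if 0 else np.vstack([crop(t,270,160,70,80,4,0),np.zeros((160,280,3),np.uint8)])]))
cv2.imwrite("pics/c2.png",np.hstack([crop(s,212,105,85,100,5,0),np.vstack([crop(s,270,215,70,100,5,0)])]))
```

```text
(no output)
```

View pics/c1.png

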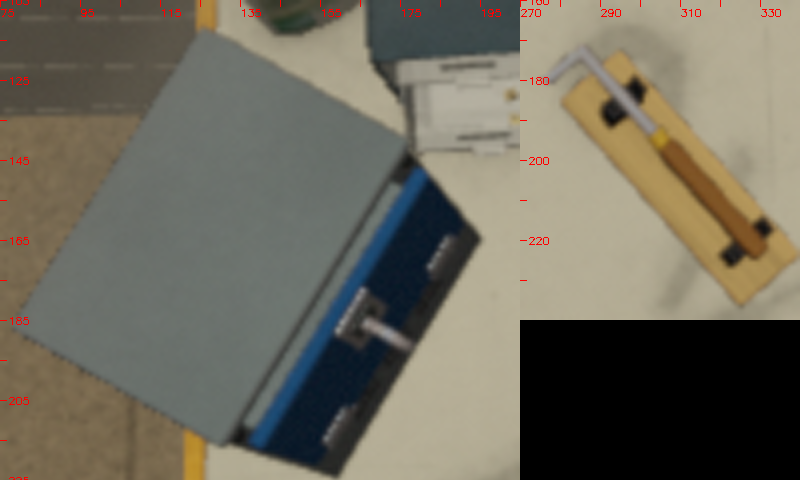

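View pics/c2.png

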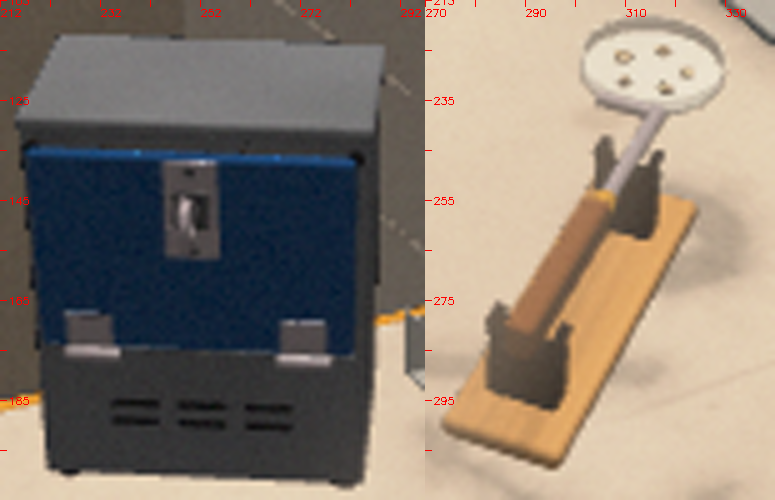

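The crops give pixel positions. In the top view the roof corners are (126.5,112.5), (177.5,141.3), (131.3,215.8) and (78.8,186.3), the ring is about (172.5,188.5), and the pole runs from (329,222.5) to its bend at (286,172). In the scene view the ring is at (249,148) and the handle end at (289,280). I'll fit the poses from these.

```bash
cat > h.py <<'E'
import numpy as np
from scipy.optimize import least_squares
from scipy.spatial.transform import Rotation as R
from station import arm
C={n:arm.get_calibration(n) for n in("scene","top")}
def proj(n,P):
    c=C[n]; p=R.from_quat(c["orientation"]).inv().apply(np.atleast_2d(P)-c["origin"])
    u=p*[1,-1,-1]; u=u/u[:,2:]
    return (u@c["K"].T)[:,:2]
def place(v,P): # v=x,y,yaw
    return R.from_euler('z',v[2]).apply(np.atleast_2d(P))+[v[0],v[1],0]
E
cat > fit.py <<'E'
from h import *
L=[("top",(.075,-.11,.266),(126.5,112.5)),("top",(-.075,-.11,.266),(177.5,141.25)),("top",(-.075,.11,.266),(131.25,215.75)),("top",(.075,.11,.266),(78.75,186.25)),
("scene",(.075,.11,.266),(224,112)),("scene",(.075,-.11,.266),(289,114)),("scene",(-.075,-.11,.266),(287.2,131)),("scene",(-.075,.11,.266),(215.4,129)),("scene",(-.075,.11,0),(222,199)),("scene",(-.075,-.11,0),(284,201.6))]
P=[("top",(.150,0,.056),(285.75,171.75)),("top",(.150,.036,.056),(277.5,180)),("top",(-.055,0,.06),(329.25,222.5)),("top",(.055,0,.062),(304.5,194.5)),
("scene",(-.055,0,.067),(289,280)),("scene",(.055,0,.065),(305,254)),("scene",(.15,0,.056),(318.6,237.4)),("scene",(.15,.036,.056),(304,235))]
def fit(D,v0):
    f=lambda v:np.ravel([proj(n,place(v,p))[0]-uv for n,p,uv in D])
    r=least_squares(f,v0,loss='soft_l1'); print(np.round(r.x,4)); print(np.round(r.fun.reshape(-1,2),1).tolist()); return r.x
l=fit(L,[.5,.45,1.06]); p=fit(P,[.4,-.05,.7])
def ringpt(th,dz,x=-.03,z=.105,y=0):
    a=np.array([x,0,z+dz]); c,s=np.cos(th),np.sin(th)
    return np.array([-.083+c*a[0]-s*a[2],y,.11+s*a[0]+c*a[2]])
# hatch angle from ring & top edge pixels
for th in (0,.05,.1,.15):
    print(th,'ring',[np.round(proj(n,place(l,ringpt(th,d)))[0],1).tolist() for n in("scene","top") for d in (-.008,0,.008)],
     'topedge front',[np.round(proj(n,place(l,ringpt(th,0,-.006,.138,y)))[0],1).tolist() for n in("scene","top") for y in (.103,-.103)])
print(proj("scene",place(l,[[-.083,.103,.11],[-.083,-.103,.11]])), proj("top",place(l,[[-.083,.103,.11],[-.083,-.103,.11]])))
E
python3 fit.py
```

```text
[0.6199 0.3717 1.0381]
[[0.1, -0.8], [-0.2, -1.5], [-0.2, -0.4], [0.5, -0.3], [-0.3, 0.0], [-0.8, 0.2], [-1.4, 0.0], [-0.4, -0.5], [-1.1, 2.4], [0.3, 2.7]]
[ 0.52   -0.1195  0.6844]
[[-0.7, -0.5], [-1.5, -1.2], [0.7, -0.2], [1.2, -0.1], [-0.7, 0.4], [-0.3, 0.8], [-1.9, 0.4], [0.8, -0.4]]
0 ring [[249.2, 152.5], [249.1, 150.1], [249.0, 147.7], [173.4, 188.5], [172.7, 188.0], [171.9, 187.5]] topedge front [[216.7, 135.8], [283.1, 138.2], [139.8, 216.4], [182.3, 146.7]]
0.05 ring [[249.0, 153.7], [248.9, 151.3], [248.8, 149.0], [175.2, 189.5], [174.5, 189.1], [173.9, 188.6]] topedge front [[216.3, 136.8], [283.0, 139.3], [142.2, 217.8], [184.6, 148.0]]
0.1 ring [[248.8, 154.9], [248.7, 152.6], [248.6, 150.3], [176.9, 190.5], [176.4, 190.1], [175.9, 189.8]] topedge front [[215.9, 138.0], [282.9, 140.4], [144.7, 219.1], [187.0, 149.4]]
0.15 ring [[248.7, 156.1], [248.5, 153.9], [248.4, 151.7], [178.6, 191.5], [178.2, 191.2], [177.9, 190.9]] topedge front [[215.5, 139.2], [282.7, 141.7], [147.1, 220.5], [189.4, 150.8]]
[[220.24096277 174.44318656]
 [282.59567356 177.01248742]] [[153.91327572 220.64973843]
 [191.21369994 158.87368884]]
```

```bash
cat >> h.py <<'E'
LK=np.array([.6199,.3717,1.0381]); PO=np.array([.52,-.1195,.6844])
def rows(pos,yaw):  # tool-down TCP target with tool x at yaw -> units in present tool axes
    s=arm.get_state(); T=R.from_quat(s["orientation"])
    d=T.inv().apply(np.array(pos)-s["eef_pos"])/.025
    G=R.from_matrix(np.array([[np.cos(yaw),np.sin(yaw),0],[np.sin(yaw),-np.cos(yaw),0],[0,0,-1]]).T)
    r=(T.inv()*G).as_rotvec(degrees=True)/5
    print("rot",np.round(r,2).tolist(),"trans",np.round(d,3).tolist())
def st():
    s=arm.get_state(); T=R.from_quat(s["orientation"]).as_matrix()
    print(round(s["clock"],2),"p",np.round(s["eef_pos"],4),"yaw",round(np.arctan2(T[1,0],T[0,0]),4),"F",np.round(s["ft_force"],2),"w",round(s["width"],4))
E
python3 - <<'E'
from h import *
g=place(PO,[.035,0,0])[0]; print(g)
rows([g[0],g[1],.12],PO[2])
E
```

```text
[ 0.54711795 -0.09737271  0.        ]
rot [-0.01, 0.01, 23.51] trans [-21.647, -16.923, 3.568]
```

```bash
python3 -m jog '{"rotation":[[0,0,11],[0,0,11],[0,0,11],[0,0,11],[0,0,11],[0,0,11],[0,0,11],[0,0,11],[0,0,11],[0,0,11]],"translation":[[-10,-8,0],[-10,-8,0],[-10,-8,0],[-10,-8,0],[-10,-8,0],[-10,-8,0],[-10,-8,0],[-10,-8,0],[-10,-8,0],[-10,-8,0]],"jaw":[1,1,1,1,1,1,1,1,1,1]}'; python3 -c "
from h import *
g=place(PO,[.035,0,0])[0]; rows([g[0],g[1],.12],PO[2])"
```

```text
clock: 0.93
eef_pos: [0.3682, 0.222, 0.2092]
orientation: [0.632, 0.775, -0.0, -0.0]
ft_force: [-0.3, 0.4, -0.5]
width: 0.0855
finger_force: 0.0
rot [-0.0, 0.0, 12.48] trans [-13.955, 4.44, 3.564]
```

```bash
python3 -m jog '{"rotation":[[0,0,12.48],[0,0,12.48],[0,0,12.48],[0,0,12.48],[0,0,12.48],[0,0,12.48],[0,0,12.48],[0,0,12.48],[0,0,12.48],[0,0,12.48]],"translation":[[-13.95,4.44,3.56],[-13.95,4.44,3.56],[-13.95,4.44,3.56],[-13.95,4.44,3.56],[-13.95,4.44,3.56],[-13.95,4.44,3.56],[-13.95,4.44,3.56],[-13.95,4.44,3.56],[-13.95,4.44,3.56],[-13.95,4.44,3.56]],"jaw":[1,1,1,1,1,1,1,1,1,1]}'
python3 - <<'E'
from h import *
import cv2
g=place(PO,[.035,0,0])[0]; rows([g[0],g[1],.037],PO[2])
im=arm.camera("scene")[200:330,240:400,::-1]
cv2.imwrite("pics/g.png",cv2.resize(im,None,fx=4,fy=4,interpolation=cv2.INTER_CUBIC))
E
```

```text
clock: 1.77
eef_pos: [0.5496, -0.0993, 0.1183]
orientation: [0.943, 0.334, -0.0, 0.0]
ft_force: [-0.2, 0.1, -0.7]
width: 0.0855
finger_force: 0.0
rot [0.0, 0.01, -0.04] trans [-0.026, -0.122, 3.251]
```

View pics/g.png

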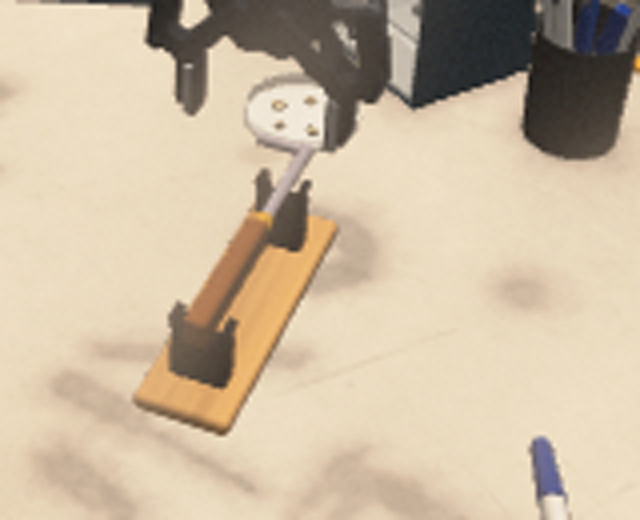

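The gripper sits above the handle, with the fingers at crop (190,90) and (340,130) either side of the pole line. I'll descend and close.

```bash
python3 -m jog '{"rotation":[[0,0,0],[0,0,0],[0,0,0],[0,0,0],[0,0,0],[0,0,0],[0,0,0],[0,0,0],[0,0,0],[0,0,0]],"translation":[[-0.03,-0.1,0.8],[-0.03,-0.1,1.6],[-0.03,-0.1,2.3],[-0.03,-0.1,2.8],[-0.03,-0.1,3.1],[-0.03,-0.1,3.25],[-0.03,-0.1,3.25],[-0.03,-0.1,3.25],[-0.03,-0.1,3.25],[-0.03,-0.1,3.25]],"jaw":[1,1,1,1,1,1,1,0.6,0.4,0]}'; python3 -m jog '{"rotation":[[0,0,0],[0,0,0],[0,0,0],[0,0,0],[0,0,0],[0,0,0],[0,0,0],[0,0,0]],"translation":[[0,0,0],[0,0,0],[0,0,0],[0,0,0],[0,0,0],[0,0,0],[0,0,0],[0,0,0]],"jaw":[0,0,0,0,0,0,0,0]}'
```

```text
clock: 2.65
eef_pos: [0.5458, -0.0945, 0.0398]
orientation: [0.942, 0.337, 0.0, 0.0]
ft_force: [0.5, -0.5, -0.8]
width: 0.0516
finger_force: 0.0
clock: 3.32
eef_pos: [0.5455, -0.0946, 0.0395]
orientation: [0.942, 0.337, 0.0, 0.0]
ft_force: [-1.2, 0.5, 5.4]
width: 0.0137
finger_force: 58.6
```

```bash
python3 -m jog '{"rotation":[[0,0,0],[0,0,0],[0,0,0],[0,0,0],[0,0,0],[0,0,0],[0,0,0],[0,0,0]],"translation":[[0,0,-0.3],[0,0,-0.8],[0,0,-1.5],[0,0,-2.5],[0,0,-3.5],[0,0,-4.5],[0,0,-5],[0,0,-5]],"jaw":[0,0,0,0,0,0,0,0]}'
python3 - <<'E'
from h import *
import cv2
st()
a=arm.camera("scene")[130:290,240:400,::-1];b=arm.camera("top")[110:250,240:380,::-1]
cv2.imwrite("pics/l.png",np.hstack([cv2.resize(i,(400,400),interpolation=cv2.INTER_CUBIC) for i in(a,b)]))
E
```

```text
clock: 3.98
eef_pos: [0.5468, -0.0948, 0.1679]
orientation: [0.942, 0.337, 0.002, 0.002]
ft_force: [0.5, 0.1, -0.4]
width: 0.0138
finger_force: 58.8
3.98 p [ 0.5468 -0.0948  0.1679] yaw 0.6868 F [ 0.53  0.08 -0.45] w 0.0138
```

View pics/l.png

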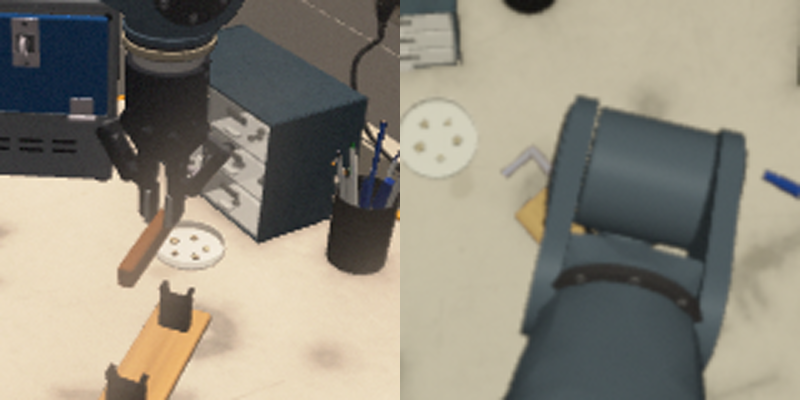

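The pole is held: its bend is at top pixel (285.5,162.5) and its tip at (276,171.3), and it looks level. I'll back-project these to find the hook offset from the TCP.

```bash
cat >> h.py <<'E'
def back(n,uv,z):
    c=C[n]; d=np.linalg.inv(c["K"])@[uv[0],uv[1],1]; d=R.from_quat(c["orientation"]).apply(d*[1,-1,-1])
    return c["origin"]+d*(z-c["origin"][2])/d[2]
E
python3 - <<'E'
from h import *
p=arm.get_state()["eef_pos"]
for z in(.1844,):
  for uv in((285.5,162.5),(276,171.3)):
    q=back("top",uv,z); print(q, R.from_euler('z',-.6868).apply(q-p))
# targets: hook arm axis (pole x offset ~.115 from TCP), pole axis y
def tgt(lx,ly,lz,off=.115):  # put the hook bend at locker-frame point
    q=place(LK,[lx,ly,lz])[0]; u=np.array([np.cos(LK[2]),np.sin(LK[2]),0]); t=q-off*u; t[2]=lz-.0165; return t
rt=place(LK,[-.113,0,.215])[0]; print("ring",rt)
for a in((-.113,-.09,.25),(-.113,-.02,.25)): print(tgt(*a)); rows(tgt(*a),LK[2])
E
```

```text
[ 0.63196064 -0.02288821  0.1844    ] [0.11246578 0.00033862 0.02010441]
[0.60808719 0.00348812 0.1844    ] [0.11072927 0.03587222 0.02010441]
ring [0.56251206 0.27435718 0.215     ]
[0.58163807 0.12958427 0.2335    ]
rot [0.01, -0.0, -4.03] trans [6.81, -6.005, -2.768]
[0.52133721 0.16513433 0.2335    ]
rot [0.01, -0.0, -4.03] trans [5.846, -8.634, -2.77]
```

```bash
python3 -m jog '{"rotation":[[0,0,-1],[0,0,-2],[0,0,-3],[0,0,-4.03],[0,0,-4.03],[0,0,-4.03],[0,0,-4.03],[0,0,-4.03],[0,0,-4.03],[0,0,-4.03]],"translation":[[0.5,-0.5,-1],[1.5,-1.5,-2],[3,-2.5,-3.17],[4,-4,-3.17],[5,-5,-3.17],[6,-5.5,-3.17],[6.81,-6,-3.17],[6.81,-6,-3.17],[6.81,-6,-3.17],[6.81,-6,-3.17]],"jaw":[0,0,0,0,0,0,0,0,0,0]}'
cat >> h.py <<'E'
def tgt(lx,ly,lz,off=.114,dz=.0165):
    q=place(LK,[lx,ly,lz])[0]; u=np.array([np.cos(LK[2]),np.sin(LK[2]),0]); t=q-off*u; t[2]=lz-dz; return t
def hook():
    s=arm.get_state(); T=R.from_quat(s["orientation"]).as_matrix(); h=s["eef_pos"]+.114*T[:,0]-.0165*T[:,2]
    l=R.from_euler('z',-LK[2]).apply(h-[LK[0],LK[1],0]); f=R.from_euler('z',-LK[2]).apply(s["ft_force"])
    print(round(s["clock"],2),"hook(locker)",np.round(l,4),"F(locker)",np.round(f,2),"tq",np.round(s["wrist_torque"],2))
E
python3 - <<'E'
from h import *
hook(); rows(tgt(-.113,-.018,.255),LK[2])
import cv2
a=arm.camera("scene")[100:220,190:330,::-1];b=arm.camera("top")[120:240,110:250,::-1]
cv2.imwrite("pics/m.png",np.hstack([cv2.resize(i,(400,343),interpolation=cv2.INTER_CUBIC) for i in(a,b)]))
E
```

```text
clock: 4.92
eef_pos: [0.5813, 0.129, 0.2421]
orientation: [0.868, 0.496, -0.001, -0.0]
ft_force: [0.4, 0.0, -1.2]
width: 0.014
finger_force: 58.9
4.92 hook(locker) [-0.1147 -0.09    0.2584] F(locker) [ 0.22 -0.34 -1.16] tq [-0.04  0.03  0.04]
rot [-0.02, 0.02, 0.01] trans [0.069, -2.88, 0.147]
```

View pics/m.png

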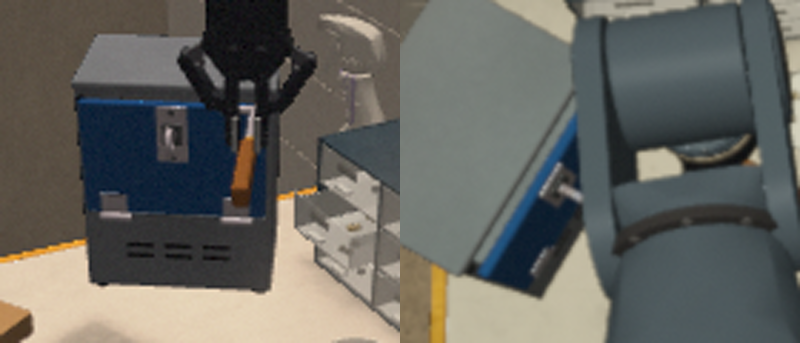

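The hook is just right of the ring (ring at scene crop (172,135), top crop (570,195)) and clear of the hatch. I'll slide over the ring's top and feel down.

```bash
python3 -m jog '{"rotation":[[0,0,0],[0,0,0],[0,0,0],[0,0,0],[0,0,0],[0,0,0]],"translation":[[0.07,-1,0],[0.07,-2,0],[0.07,-2.7,0.1],[0.07,-2.88,0.15],[0.07,-2.88,0.15],[0.07,-2.88,0.15]],"jaw":[0,0,0,0,0,0]}' >/dev/null; python3 -c "
from h import *
hook()"
for i in 1; do :; done
python3 -m jog '{"rotation":[[0,0,0],[0,0,0],[0,0,0],[0,0,0]],"translation":[[0,0,0.12],[0,0,0.2],[0,0,0.2],[0,0,0.2]],"jaw":[0,0,0,0]}' >/dev/null; python3 -c "
from h import *
hook()"
python3 -m jog '{"rotation":[[0,0,0],[0,0,0],[0,0,0],[0,0,0]],"translation":[[0,0,0.08],[0,0,0.08],[0,0,0.08],[0,0,0.08]],"jaw":[0,0,0,0]}' >/dev/null; python3 -c "
from h import *
hook()"
```

```text
5.52 hook(locker) [-0.1126 -0.0191  0.2562] F(locker) [-0.01 -0.28 -1.16] tq [-0.01 -0.03  0.01]
5.85 hook(locker) [-0.1124 -0.0187  0.2507] F(locker) [-1.   -0.2  -1.03] tq [-0.02  0.07 -0.01]
6.18 hook(locker) [-0.1123 -0.0183  0.249 ] F(locker) [-0.26 -0.32 -2.3 ] tq [0.01 0.01 0.02]
```

```bash
H='from h import *; hook()'
python3 -m jog '{"rotation":[[0,0,0],[0,0,0],[0,0,0]],"translation":[[0,0,0.07],[0,0,0.07],[0,0,0.07]],"jaw":[0,0,0]}' >/dev/null; python3 -c "$H"
python3 -m jog '{"rotation":[[0,0,0],[0,0,0],[0,0,0]],"translation":[[0,0,0.07],[0,0,0.07],[0,0,0.07]],"jaw":[0,0,0]}' >/dev/null; python3 -c "$H"
python3 -m jog '{"rotation":[[0,0,0],[0,0,0],[0,0,0]],"translation":[[0,0,0.07],[0,0,0.07],[0,0,0.07]],"jaw":[0,0,0]}' >/dev/null; python3 -c "$H"
```

```text
6.43 hook(locker) [-0.1123 -0.0182  0.2472] F(locker) [ 0.7  -0.61 -1.36] tq [0.02 0.02 0.02]
6.68 hook(locker) [-0.1123 -0.0182  0.2454] F(locker) [-1.09  0.41 -2.28] tq [-0.02 -0.02 -0.01]
6.93 hook(locker) [-0.1123 -0.0182  0.2436] F(locker) [ 0.15  0.53 -1.49] tq [ 0.05 -0.04 -0.08]
```

```bash
H='from h import *; hook()'
python3 -m jog '{"rotation":[[0,0,0],[0,0,0],[0,0,0]],"translation":[[0,0,0.07],[0,0,0.07],[0,0,0.07]],"jaw":[0,0,0]}' >/dev/null; python3 -c "$H"
python3 -m jog '{"rotation":[[0,0,0],[0,0,0],[0,0,0]],"translation":[[0,0,0.07],[0,0,0.07],[0,0,0.07]],"jaw":[0,0,0]}' >/dev/null; python3 -c "$H"
python3 -m jog '{"rotation":[[0,0,0],[0,0,0],[0,0,0]],"translation":[[0,0,0.07],[0,0,0.07],[0,0,0.07]],"jaw":[0,0,0]}' >/dev/null; python3 -c "$H"
```

```text
7.18 hook(locker) [-0.1123 -0.0182  0.2419] F(locker) [-0.08  0.2  -0.94] tq [-0.05  0.04  0.01]
7.43 hook(locker) [-0.1123 -0.0182  0.2402] F(locker) [ 0.32 -0.01 -1.04] tq [-0.01  0.02 -0.03]
7.68 hook(locker) [-0.1123 -0.0182  0.2384] F(locker) [-0.11 -0.01 -2.38] tq [ 0.01 -0.02  0.02]
```

```bash
H='from h import *; hook()'
python3 -m jog '{"rotation":[[0,0,0],[0,0,0],[0,0,0]],"translation":[[0,0,0.07],[0,0,0.07],[0,0,0.07]],"jaw":[0,0,0]}' >/dev/null; python3 -c "$H"
python3 -m jog '{"rotation":[[0,0,0],[0,0,0],[0,0,0]],"translation":[[0,0,0.07],[0,0,0.07],[0,0,0.07]],"jaw":[0,0,0]}' >/dev/null; python3 -c "$H"
python3 -m jog '{"rotation":[[0,0,0],[0,0,0],[0,0,0]],"translation":[[0,0,0.07],[0,0,0.07],[0,0,0.07]],"jaw":[0,0,0]}' >/dev/null; python3 -c "$H"
```

```text
7.93 hook(locker) [-0.1122 -0.0183  0.2368] F(locker) [ 0.49 -0.83 -1.45] tq [ 0.01 -0.07  0.  ]
8.18 hook(locker) [-0.1122 -0.0183  0.2351] F(locker) [ 0.99 -0.31  1.13] tq [ 0.11 -0.05  0.07]
8.43 hook(locker) [-0.1123 -0.0183  0.2333] F(locker) [-0.19 -0.17  0.6 ] tq [0.09 0.   0.05]
```

```bash
H='from h import *; hook(); [arm.camera("top") for _ in range(2)]; hook()'
python3 -c "$H"
python3 -m jog '{"rotation":[[0,0,0],[0,0,0],[0,0,0]],"translation":[[0,0,0.06],[0,0,0.06],[0,0,0.06]],"jaw":[0,0,0]}' >/dev/null; python3 -c "$H"
```

```text
8.43 hook(locker) [-0.1123 -0.0183  0.2333] F(locker) [-0.19 -0.17  0.6 ] tq [0.09 0.   0.05]
8.53 hook(locker) [-0.1122 -0.0183  0.2334] F(locker) [-1.27 -1.11  1.61] tq [0.1  0.01 0.03]
8.78 hook(locker) [-0.1123 -0.0183  0.2318] F(locker) [-1.28 -0.23  2.41] tq [ 0.12  0.05 -0.03]
8.88 hook(locker) [-0.1123 -0.0183  0.2319] F(locker) [-2.47  0.58  2.7 ] tq [ 0.08 -0.07  0.02]
```

Contact seems to have started near a hook height of 0.236. One close look to check pitch and fore-aft alignment.

Run:
```python
from h import *
import cv2
a=arm.camera("scene");b=arm.camera("top")
cv2.imwrite("pics/n_s.png",a[:,:,::-1]);cv2.imwrite("pics/n_t.png",b[:,:,::-1])
a=a[120:190,225:282,::-1];b=b[160:230,145:202,::-1]
cv2.imwrite("pics/n.png",np.hstack([cv2.resize(i,(399,490),interpolation=cv2.INTER_CUBIC) for i in(a,b)]))
```

```text
(no output)
```

View pics/n.png

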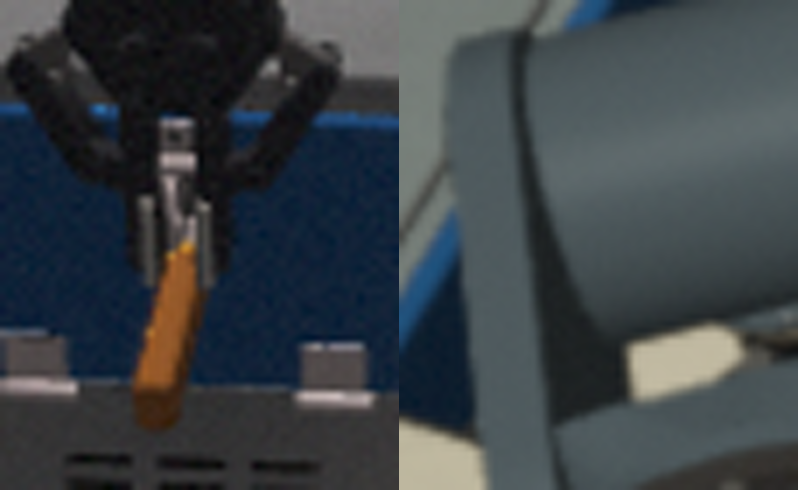

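The hook arm lies across the ring's top at scene pixel about (250,143), with the ring below it at about (250,147) and the handle end centre at about (247.5,177.5). I'll compare that with the model.

Run:
```python
from h import *
s=arm.get_state();p=s["eef_pos"]+[0,0,.0165]
for pit in(0,.03,.06,.09):
    T=R.from_euler('z',LK[2])*R.from_euler('y',-pit)
    print(pit,[np.round(proj("scene",p+T.apply(q))[0],1).tolist() for q in((.114,0,0),(.114,.036,0),(-.091,0,.011),(-.091,0,-.011),(.019,0,.011))])
from fit import ringpt
for th,dz in((0,0),(0,.004),(0,.008)):
    c=ringpt(th,dz); print(th,dz,proj("scene",place(LK,[c,c+[0,0,.017],c-[0,0,.017],c+[-.017,0,0]])).round(1).tolist())
print(proj("scene",place(LK,[[-.089,0,.248],[-.089,.103,.248],[-.089,-.103,.248]])).round(1))
```

```text
0 [[254.9, 145.2], [243.2, 144.7], [245.6, 173.3], [245.9, 180.7], [250.9, 155.3]]
0.03 [[254.9, 144.1], [243.2, 143.7], [245.7, 174.3], [246.0, 181.5], [250.9, 155.1]]
0.06 [[254.9, 143.1], [243.2, 142.7], [245.7, 175.3], [246.1, 182.3], [250.9, 155.0]]
0.09 [[254.9, 142.1], [243.1, 141.7], [245.7, 176.2], [246.1, 183.1], [250.9, 154.9]]
[0.6199 0.3717 1.0381]
[[0.1, -0.8], [-0.2, -1.5], [-0.2, -0.4], [0.5, -0.3], [-0.3, 0.0], [-0.8, 0.2], [-1.4, 0.0], [-0.4, -0.5], [-1.1, 2.4], [0.3, 2.7]]
[ 0.52   -0.1195  0.6844]
[[-0.7, -0.5], [-1.5, -1.2], [0.7, -0.2], [1.2, -0.1], [-0.7, 0.4], [-0.3, 0.8], [-1.9, 0.4], [0.8, -0.4]]
0 ring [[249.2, 152.5], [249.1, 150.1], [249.0, 147.7], [173.4, 188.5], [172.7, 188.0], [171.9, 187.5]] topedge front [[216.7, 135.8], [283.1, 138.2], [139.8, 216.4], [182.3, 146.7]]
0.05 ring [[249.0, 153.7], [248.9, 151.3], [248.8, 149.0], [175.2, 189.5], [174.5, 189.1], [173.9, 188.6]] topedge front [[216.3, 136.8], [283.0, 139.3], [142.2, 217.8], [184.6, 148.0]]
0.1 ring [[248.8, 154.9], [248.7, 152.6], [248.6, 150.3], [176.9, 190.5], [176.4, 190.1], [175.9, 189.8]] topedge front [[215.9, 138.0], [282.9, 140.4], [144.7, 219.1], [187.0, 149.4]]
0.15 ring [[248.7, 156.1], [248.5, 153.9], [248.4, 151.7], [178.6, 191.5], [178.2, 191.2], [177.9, 190.9]] topedge front [[215.5, 139.2], [282.7, 141.7], [147.1, 220.5], [189.4, 150.8]]
[[220.24096277 174.44318656]
 [282.59567356 177.01248742]] [[153.91327572 220.64973843]
 [191.21369994 158.87368884]]
0 0 [[249.1, 150.1], [248.9, 145.0], [249.3, 155.2], [248.4, 152.5]]
0 0.004 [[249.1, 148.9], [248.9, 143.8], [249.3, 154.0], [248.4, 151.3]]
0 0.008 [[249.0, 147.7], [248.9, 142.6], [249.2, 152.8], [248.3, 150.1]]
[[249.8 137. ]
 [216.7 135.8]
 [283.1 138.2]]
```

```bash
H='from h import *; hook()'
python3 -m jog '{"rotation":[[0,0,0],[0,0,0],[0,0,0],[0,0,0],[0,0,0],[0,0,0],[0,0,0],[0,0,0],[0,0,0],[0,0,0]],"translation":[[0,0,-0.4],[0,0,-0.5],[-0.8,0,-0.5],[-1.6,0,-0.5],[-1.6,0,-0.2],[-1.6,0,0.4],[-1.6,0,0.85],[-1.3,0,0.85],[-1.2,0,0.85],[-1.2,0,0.85]],"jaw":[0,0,0,0,0,0,0,0,0,0]}' >/dev/null; python3 -c "$H"
python3 -m jog '{"rotation":[[0,0,0],[0,0,0],[0,0,0]],"translation":[[0.1,0,0],[0.1,0,0],[0.1,0,0]],"jaw":[0,0,0]}' >/dev/null; python3 -c "$H"
python3 -m jog '{"rotation":[[0,0,0],[0,0,0],[0,0,0]],"translation":[[0.06,0,0],[0.06,0,0],[0.06,0,0]],"jaw":[0,0,0]}' >/dev/null; python3 -c "$H"
python3 -m jog '{"rotation":[[0,0,0],[0,0,0],[0,0,0]],"translation":[[0.06,0,0],[0.06,0,0],[0.06,0,0]],"jaw":[0,0,0]}' >/dev/null; python3 -c "$H"
```

```text
9.82 hook(locker) [-0.1411 -0.0184  0.2113] F(locker) [-0.02 -0.1  -1.68] tq [ 0.    0.04 -0.  ]
10.07 hook(locker) [-0.1395 -0.0183  0.211 ] F(locker) [-0.43  0.17 -1.57] tq [-0.01  0.02 -0.05]
10.32 hook(locker) [-0.1382 -0.0183  0.2106] F(locker) [ 0.29  0.67 -1.47] tq [-0.02 -0.02 -0.04]
10.57 hook(locker) [-0.1367 -0.0183  0.2105] F(locker) [-0.45 -0.74 -1.96] tq [ 0.02 -0.02  0.01]
```

```bash
H='from h import *; hook()'
python3 -m jog '{"rotation":[[0,0,0],[0,0,0],[0,0,0]],"translation":[[0.05,0,0],[0.05,0,0],[0.05,0,0]],"jaw":[0,0,0]}' >/dev/null; python3 -c "$H"
python3 -m jog '{"rotation":[[0,0,0],[0,0,0],[0,0,0]],"translation":[[0.05,0,0],[0.05,0,0],[0.05,0,0]],"jaw":[0,0,0]}' >/dev/null; python3 -c "$H"
python3 -m jog '{"rotation":[[0,0,0],[0,0,0],[0,0,0]],"translation":[[0.05,0,0],[0.05,0,0],[0.05,0,0]],"jaw":[0,0,0]}' >/dev/null; python3 -c "$H"
```

```text
10.82 hook(locker) [-0.1355 -0.0183  0.2105] F(locker) [ 0.19 -0.56 -1.19] tq [ 0.02 -0.    0.04]
11.07 hook(locker) [-0.1342 -0.0183  0.2105] F(locker) [-0.23 -0.77 -1.47] tq [-0.05  0.05  0.05]
11.32 hook(locker) [-0.133  -0.0182  0.2105] F(locker) [-0.04  0.25 -0.87] tq [-0.06  0.05 -0.04]
```

```bash
H='from h import *; hook()'
python3 -m jog '{"rotation":[[0,0,0],[0,0,0],[0,0,0]],"translation":[[0.05,0,0],[0.05,0,0],[0.05,0,0]],"jaw":[0,0,0]}' >/dev/null; python3 -c "$H"
python3 -m jog '{"rotation":[[0,0,0],[0,0,0],[0,0,0]],"translation":[[0.05,0,0],[0.05,0,0],[0.05,0,0]],"jaw":[0,0,0]}' >/dev/null; python3 -c "$H"
python3 -m jog '{"rotation":[[0,0,0],[0,0,0],[0,0,0]],"translation":[[0.05,0,0],[0.05,0,0],[0.05,0,0]],"jaw":[0,0,0]}' >/dev/null; python3 -c "$H"
```

```text
11.57 hook(locker) [-0.1325 -0.0183  0.2102] F(locker) [-5.65 -0.59 -0.58] tq [-0.87  0.35  0.02]
11.82 hook(locker) [-0.1315 -0.0183  0.21  ] F(locker) [-6.31 -0.55 -0.44] tq [-1.11  0.39  0.04]
12.07 hook(locker) [-0.1302 -0.0183  0.2101] F(locker) [-6.72 -1.57 -0.02] tq [-1.07  0.46  0.07]
```

Ring front was found: its centre is now at locker x of about −0.1087 on the hook scale. I'll re-feel the top at that x, in fine steps.

```bash
H='from h import *; hook()'
python3 -m jog '{"rotation":[[0,0,0],[0,0,0],[0,0,0],[0,0,0],[0,0,0],[0,0,0],[0,0,0],[0,0,0],[0,0,0],[0,0,0]],"translation":[[-0.3,0,0],[-0.4,0,-0.2],[-0.4,0,-0.8],[-0.4,0,-1.25],[0.2,0,-1.25],[0.86,0,-1.25],[0.86,0,-1.18],[0.86,0,-1.18],[0.86,0,-1.18],[0.86,0,-1.18]],"jaw":[0,0,0,0,0,0,0,0,0,0]}' >/dev/null; python3 -c "$H"
python3 -m jog '{"rotation":[[0,0,0],[0,0,0],[0,0,0]],"translation":[[0,0,0.05],[0,0,0.05],[0,0,0.05]],"jaw":[0,0,0]}' >/dev/null; python3 -c "$H"
python3 -m jog '{"rotation":[[0,0,0],[0,0,0],[0,0,0]],"translation":[[0,0,0.05],[0,0,0.05],[0,0,0.05]],"jaw":[0,0,0]}' >/dev/null; python3 -c "$H"
```

```text
12.9 hook(locker) [-0.1083 -0.0183  0.2401] F(locker) [-0.32 -0.47 -2.23] tq [-0.01 -0.09 -0.02]
13.15 hook(locker) [-0.108  -0.0183  0.2388] F(locker) [-0.01 -0.75 -2.77] tq [-0.05  0.02  0.01]
13.4 hook(locker) [-0.1078 -0.0183  0.2375] F(locker) [ 0.01  0.78 -0.11] tq [-0.04  0.06  0.03]
```

```bash
H='from h import *; hook(); arm.camera("top"); hook()'
python3 -m jog '{"rotation":[[0,0,0],[0,0,0],[0,0,0]],"translation":[[0,0,0.05],[0,0,0.05],[0,0,0.05]],"jaw":[0,0,0]}' >/dev/null; python3 -c "$H"
python3 -m jog '{"rotation":[[0,0,0],[0,0,0],[0,0,0]],"translation":[[0,0,0.05],[0,0,0.05],[0,0,0.05]],"jaw":[0,0,0]}' >/dev/null; python3 -c "$H"
```

```text
13.65 hook(locker) [-0.1077 -0.0183  0.2363] F(locker) [-1.48  0.    0.29] tq [ 0.08 -0.   -0.05]
13.7 hook(locker) [-0.1077 -0.0183  0.2364] F(locker) [-0.31  0.24  0.8 ] tq [ 0.03  0.01 -0.01]
13.95 hook(locker) [-0.1077 -0.0183  0.2351] F(locker) [-1.22 -0.54  1.76] tq [ 0.09 -0.04  0.  ]
14.0 hook(locker) [-0.1077 -0.0183  0.2351] F(locker) [-1.3  -0.5   0.77] tq [ 0.12  0.04 -0.01]
```

Contact is at 0.237, so the ring centre is at about x −0.1087, z 0.2153 on the hook scale. I'll withdraw sideways, lower, and feed the arm in.

```bash
H='from h import *; hook()'
python3 -m jog '{"rotation":[[0,0,0],[0,0,0],[0,0,0],[0,0,0],[0,0,0],[0,0,0],[0,0,0],[0,0,0],[0,0,0],[0,0,0]],"translation":[[0,0,-0.3],[0,0.8,-0.3],[0,1.7,-0.3],[-0.04,2,0.1],[-0.04,2,0.7],[-0.04,2,0.8],[-0.04,1.7,0.8],[-0.04,1.5,0.8],[-0.04,1.5,0.8],[-0.04,1.5,0.8]],"jaw":[0,0,0,0,0,0,0,0,0,0]}' >/dev/null; python3 -c "$H"
python3 -m jog '{"rotation":[[0,0,0],[0,0,0],[0,0,0]],"translation":[[0,-0.2,0],[0,-0.32,0],[0,-0.32,0]],"jaw":[0,0,0]}' >/dev/null; python3 -c "$H"
```

```text
14.83 hook(locker) [-0.1084 -0.0552  0.216 ] F(locker) [-0.29  0.64 -0.76] tq [-0.03 -0.01  0.04]
15.08 hook(locker) [-0.1087 -0.0471  0.2153] F(locker) [-0.51 -0.2  -1.38] tq [-0.01 -0.05  0.  ]
```

```bash
H='from h import *; hook()'
python3 -m jog '{"rotation":[[0,0,0],[0,0,0],[0,0,0]],"translation":[[0,-0.16,0],[0,-0.16,0],[0,-0.16,0]],"jaw":[0,0,0]}' >/dev/null; python3 -c "$H"
python3 -m jog '{"rotation":[[0,0,0],[0,0,0],[0,0,0]],"translation":[[0,-0.16,0],[0,-0.16,0],[0,-0.16,0]],"jaw":[0,0,0]}' >/dev/null; python3 -c "$H"
python3 -m jog '{"rotation":[[0,0,0],[0,0,0],[0,0,0]],"translation":[[0,-0.1,0],[0,-0.1,0],[0,-0.1,0]],"jaw":[0,0,0]}' >/dev/null; python3 -c "$H"
```

```text
15.33 hook(locker) [-0.1087 -0.0436  0.2151] F(locker) [ 0.07  0.16 -1.33] tq [ 0.03 -0.01 -0.01]
15.58 hook(locker) [-0.1088 -0.0396  0.2151] F(locker) [-0.42  0.31 -1.68] tq [-0.06  0.02  0.02]
15.83 hook(locker) [-0.1087 -0.0372  0.2151] F(locker) [ 0.16  0.5  -1.58] tq [-0.03  0.01 -0.02]
```

```bash
H='from h import *; hook()'
python3 -m jog '{"rotation":[[0,0,0],[0,0,0],[0,0,0]],"translation":[[0,-0.16,0],[0,-0.16,0],[0,-0.16,0]],"jaw":[0,0,0]}' >/dev/null; python3 -c "$H"
python3 -m jog '{"rotation":[[0,0,0],[0,0,0],[0,0,0]],"translation":[[0,-0.16,0],[0,-0.16,0],[0,-0.16,0]],"jaw":[0,0,0]}' >/dev/null; python3 -c "$H"
python3 -m jog '{"rotation":[[0,0,0],[0,0,0],[0,0,0]],"translation":[[0,-0.16,0],[0,-0.16,0],[0,-0.16,0]],"jaw":[0,0,0]}' >/dev/null; python3 -c "$H"
```

```text
16.08 hook(locker) [-0.1087 -0.033   0.2151] F(locker) [ 0.31 -0.   -1.09] tq [-0.01  0.05  0.01]
16.33 hook(locker) [-0.1088 -0.029   0.2151] F(locker) [-0.63  0.3  -2.34] tq [-0.03 -0.02 -0.  ]
16.58 hook(locker) [-0.1087 -0.025   0.215 ] F(locker) [ 0.52  0.56 -1.49] tq [0.02 0.01 0.02]
```

```bash
python3 - <<'E'
import numpy as np
f=lambda t:np.array([-.078-.03*np.cos(t)-.1055*np.sin(t), -(.11-.03*np.sin(t)+.1055*np.cos(t))])
for a in np.arange(0,1.7,.4):
    print(round(a,2),[(np.round((f(a+.04*i)-f(a))/.025,2)).tolist() for i in range(1,11)])
E
python3 -m jog '{"rotation":[[0,0,0],[0,0,0],[0,0,0],[0,0,0],[0,0,0],[0,0,0]],"translation":[[0,-0.2,0],[0,-0.2,0],[0,-0.2,0],[-0.1,-0.2,0.03],[-0.2,-0.2,0.06],[-0.2,-0.2,0.06]],"jaw":[0,0,0,0,0,0]}' >/dev/null; python3 -c "from h import *; hook()"
```

```text
0.0 [[-0.17, 0.05], [-0.33, 0.11], [-0.5, 0.17], [-0.66, 0.25], [-0.81, 0.32], [-0.97, 0.41], [-1.12, 0.5], [-1.27, 0.59], [-1.41, 0.69], [-1.55, 0.8]]
0.4 [[-0.13, 0.11], [-0.26, 0.23], [-0.39, 0.35], [-0.51, 0.48], [-0.62, 0.61], [-0.73, 0.75], [-0.84, 0.89], [-0.94, 1.04], [-1.03, 1.19], [-1.11, 1.34]]
0.8 [[-0.08, 0.16], [-0.15, 0.32], [-0.22, 0.48], [-0.28, 0.64], [-0.34, 0.81], [-0.38, 0.98], [-0.42, 1.15], [-0.46, 1.32], [-0.48, 1.49], [-0.5, 1.67]]
1.2 [[-0.01, 0.18], [-0.02, 0.35], [-0.02, 0.53], [-0.01, 0.7], [0.01, 0.88], [0.03, 1.05], [0.06, 1.22], [0.09, 1.39], [0.14, 1.57], [0.18, 1.73]]
1.6 [[0.06, 0.17], [0.12, 0.33], [0.19, 0.49], [0.26, 0.65], [0.35, 0.8], [0.43, 0.96], [0.53, 1.1], [0.63, 1.25], [0.73, 1.39], [0.85, 1.52]]
17.08 hook(locker) [-0.1136 -0.0204  0.2138] F(locker) [ 4.34  0.11 -1.21] tq [ 0.74 -0.25 -0.05]
```

The arm is through the ring, pulling 4.3 N. Now I'll follow the arc.

```bash
python3 -m jog '{"rotation":[[0,0,0],[0,0,0],[0,0,0],[0,0,0],[0,0,0],[0,0,0],[0,0,0],[0,0,0],[0,0,0],[0,0,0]],"translation":[[-0.13,0,0.05],[-0.3,0,0.11],[-0.46,0,0.19],[-0.61,0,0.26],[-0.77,0,0.35],[-0.92,0,0.44],[-1.07,0,0.53],[-1.21,0,0.63],[-1.35,0,0.74],[-1.35,0,0.74]],"jaw":[0,0,0,0,0,0,0,0,0,0]}' >/dev/null; python3 -c "from h import *; hook()"
```

```text
17.92 hook(locker) [-0.1476 -0.0204  0.195 ] F(locker) [ 2.86 -0.54 -1.23] tq [ 0.6  -0.31 -0.07]
```

```bash
python3 -m jog '{"rotation":[[0,0,0],[0,0,0],[0,0,0],[0,0,0],[0,0,0],[0,0,0],[0,0,0],[0,0,0],[0,0,0],[0,0,0]],"translation":[[-0.13,0,0.11],[-0.26,0,0.23],[-0.39,0,0.35],[-0.51,0,0.48],[-0.62,0,0.61],[-0.73,0,0.75],[-0.84,0,0.89],[-0.94,0,1.04],[-1.03,0,1.19],[-1.11,0,1.34]],"jaw":[0,0,0,0,0,0,0,0,0,0]}' >/dev/null
python3 - <<'E'
from h import *
hook()
import cv2
a=arm.camera("scene")[100:220,190:330,::-1];b=arm.camera("top")[120:240,110:250,::-1]
cv2.imwrite("pics/o.png",np.hstack([cv2.resize(i,(400,343),interpolation=cv2.INTER_CUBIC) for i in(a,b)]))
E
```

```text
18.75 hook(locker) [-0.175  -0.0206  0.1618] F(locker) [4.17 0.68 0.75] tq [ 0.91 -0.44 -0.07]
```

View pics/o.png

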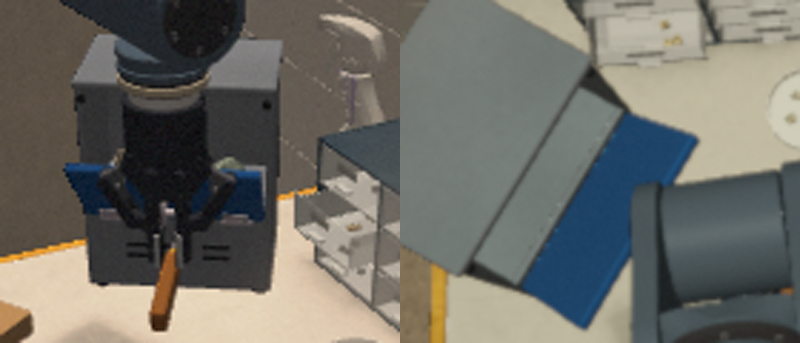

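The hatch is half open with the hook in the ring, and the gripper is clear of the panel edge (top crop (695,140) to (585,325)). Continuing down.

```bash
python3 -m jog '{"rotation":[[0,0,0],[0,0,0],[0,0,0],[0,0,0],[0,0,0],[0,0,0],[0,0,0],[0,0,0],[0,0,0],[0,0,0]],"translation":[[-0.08,0,0.16],[-0.15,0,0.32],[-0.22,0,0.48],[-0.28,0,0.64],[-0.34,0,0.81],[-0.38,0,0.98],[-0.42,0,1.15],[-0.46,0,1.32],[-0.48,0,1.49],[-0.5,0,1.67]],"jaw":[0,0,0,0,0,0,0,0,0,0]}' >/dev/null; python3 -c "from h import *; hook()"
python3 -m jog '{"rotation":[[0,0,0],[0,0,0],[0,0,0],[0,0,0],[0,0,0],[0,0,0],[0,0,0],[0,0,0],[0,0,0],[0,0,0]],"translation":[[-0.01,0,0.18],[-0.02,0,0.35],[-0.02,0,0.53],[-0.01,0,0.7],[0.01,0,0.88],[0.03,0,1.05],[0.06,0,1.22],[0.09,0,1.39],[0.12,0,1.57],[0.12,0,1.57]],"jaw":[0,0,0,0,0,0,0,0,0,0]}' >/dev/null
python3 - <<'E'
from h import *
hook()
import cv2
a=arm.camera("scene");b=arm.camera("top")
cv2.imwrite("pics/p_s.png",a[:,:,::-1]);cv2.imwrite("pics/p_t.png",b[:,:,::-1])
# top-edge tracker: blue extent along the hatch, off-centre, in both views, vs. predicted at angles
from fit import ringpt
for th in(1.2,1.3,1.4,1.5,1.57): print(th,[np.round(proj(n,place(LK,ringpt(th,0,x,.138,y)))[0],1).tolist() for n in("scene","top") for x in(-.006,.006) for y in(.103,-.103)])
E
```

```text
19.68 hook(locker) [-0.188  -0.0202  0.1193] F(locker) [3.09 0.4  0.91] tq [ 0.64 -0.28 -0.06]
20.52 hook(locker) [-0.1849 -0.0199  0.0795] F(locker) [ 0.48  0.11 -0.79] tq [ 0.24 -0.11 -0.04]
[0.6199 0.3717 1.0381]
[[0.1, -0.8], [-0.2, -1.5], [-0.2, -0.4], [0.5, -0.3], [-0.3, 0.0], [-0.8, 0.2], [-1.4, 0.0], [-0.4, -0.5], [-1.1, 2.4], [0.3, 2.7]]
[ 0.52   -0.1195  0.6844]
[[-0.7, -0.5], [-1.5, -1.2], [0.7, -0.2], [1.2, -0.1], [-0.7, 0.4], [-0.3, 0.8], [-1.9, 0.4], [0.8, -0.4]]
0 ring [[249.2, 152.5], [249.1, 150.1], [249.0, 147.7], [173.4, 188.5], [172.7, 188.0], [171.9, 187.5]] topedge front [[216.7, 135.8], [283.1, 138.2], [139.8, 216.4], [182.3, 146.7]]
0.05 ring [[249.0, 153.7], [248.9, 151.3], [248.8, 149.0], [175.2, 189.5], [174.5, 189.1], [173.9, 188.6]] topedge front [[216.3, 136.8], [283.0, 139.3], [142.2, 217.8], [184.6, 148.0]]
0.1 ring [[248.8, 154.9], [248.7, 152.6], [248.6, 150.3], [176.9, 190.5], [176.4, 190.1], [175.9, 189.8]] topedge front [[215.9, 138.0], [282.9, 140.4], [144.7, 219.1], [187.0, 149.4]]
0.15 ring [[248.7, 156.1], [248.5, 153.9], [248.4, 151.7], [178.
[... 205 characters left out ...]
843]
 [191.21369994 158.87368884]]
1.2 [[210.9, 181.9], [280.1, 184.8], [210.9, 177.8], [280.3, 180.7], [190.4, 242.5], [228.6, 177.5], [188.2, 241.5], [226.8, 175.9]]
1.3 [[211.0, 186.4], [280.0, 189.3], [210.9, 182.5], [280.1, 185.4], [192.6, 243.4], [230.3, 179.1], [190.7, 242.6], [228.8, 177.7]]
1.4 [[211.2, 190.7], [279.9, 193.7], [211.0, 187.0], [280.0, 189.9], [194.3, 244.0], [231.6, 180.4], [192.9, 243.5], [230.5, 179.3]]
1.5 [[211.5, 194.9], [279.8, 197.9], [211.2, 191.3], [279.9, 194.3], [195.6, 244.4], [232.4, 181.5], [194.5, 244.1], [231.7, 180.6]]
1.57 [[211.8, 197.6], [279.8, 200.6], [211.4, 194.2], [279.8, 197.2], [196.3, 244.5], [232.7, 182.2], [195.4, 244.3], [232.3, 181.4]]
```

```bash
H='from h import *; hook()'
python3 -m jog '{"rotation":[[0,0,0],[0,0,0],[0,0,0],[0,0,0]],"translation":[[0.03,0,0.08],[0.05,0,0.16],[0.05,0,0.2],[0.05,0,0.2]],"jaw":[0,0,0,0]}' >/dev/null; python3 -c "$H"
python3 -m jog '{"rotation":[[0,0,0],[0,0,0],[0,0,0],[0,0,0]],"translation":[[0,0,0.08],[0,0,0.16],[0,0,0.16],[0,0,0.16]],"jaw":[0,0,0,0]}' >/dev/null
python3 - <<'E'
from h import *
hook()
import cv2
a=arm.camera("scene");b=arm.camera("top")
cv2.imwrite("pics/q_s.png",a[:,:,::-1]);cv2.imwrite("pics/q_t.png",b[:,:,::-1])
a=a[150:220,205:290,::-1];b=b[160:255,170:240,::-1]
cv2.imwrite("pics/q.png",np.hstack([cv2.resize(a,(510,420),interpolation=cv2.INTER_CUBIC),cv2.resize(b[:,:],(280,380),interpolation=cv2.INTER_CUBIC)[:,:].copy() if 0 else cv2.copyMakeBorder(cv2.resize(b,(280,380),interpolation=cv2.INTER_CUBIC),0,40,0,0,cv2.BORDER_CONSTANT)]))
E
```

```text
20.95 hook(locker) [-0.1835 -0.0202  0.0754] F(locker) [1.63 0.75 0.05] tq [ 0.32 -0.05  0.01]
21.28 hook(locker) [-0.1836 -0.0204  0.0715] F(locker) [-1.93  0.46  2.27] tq [ 0.23 -0.01  0.07]
```

View pics/q.png

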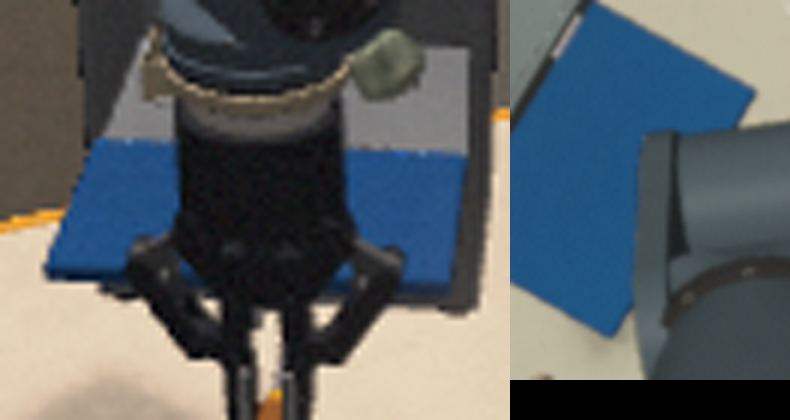

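The hatch corners are at scene pixels (212.5,193.7) and (279.5,197.2), against (211.4,194.2) and (279.8,197.2) predicted for 1.57, so it is essentially open. I'll push a bit more to be sure of the stop, and check whether the panel still moves.

```bash
python3 -m jog '{"rotation":[[0,0,0],[0,0,0],[0,0,0],[0,0,0],[0,0,0],[0,0,0]],"translation":[[0,0,0.08],[0,0,0.16],[0,0,0.24],[0,0,0.24],[0,0,0.24],[0,0,0.24]],"jaw":[0,0,0,0,0,0]}' >/dev/null
python3 - <<'E'
from h import *
import cv2
hook(); b=arm.camera("scene")[:,:,::-1].copy(); cv2.imwrite("pics/r_s.png",b)
def edge(im): # rows of the blue panel's outer edge, subpixel, at left and right free columns
    o=[]
    for c in (215,218,221,224,272,275):
        col=im[180:206,c].astype(float); m=np.clip((col[:,0]-col[:,2]-20)/60,0,1); o.append(round(180+m.sum()-0,2))
    return o
for n in("p_s","q_s","r_s"): print(n,edge(cv2.imread(f"pics/{n}.png")))
E
```

```text
21.88 hook(locker) [-0.1836 -0.0203  0.0654] F(locker) [-1.89 -0.63  0.69] tq [-0.06 -0.09 -0.04]
p_s [np.float64(188.17), np.float64(194.17), np.float64(194.47), np.float64(194.6), np.float64(195.6), np.float64(196.23)]
q_s [np.float64(188.37), np.float64(195.67), np.float64(195.8), np.float64(195.78), np.float64(196.3), np.float64(197.37)]
r_s [np.float64(188.38), np.float64(195.72), np.float64(195.78), np.float64(195.92), np.float64(195.92), np.float64(197.42)]
```

The panel edge did not move between the last two pushes (about 2–3.5 N), while it had followed at 1–2 N before. So it is on its stop, with the hook through the ring. Now I'll ease off, centre the hook and slide it out.

```bash
H='from h import *; hook(); [arm.camera("top") for _ in range(2)]; hook()'
python3 -m jog '{"rotation":[[0,0,0],[0,0,0],[0,0,0],[0,0,0]],"translation":[[-0.03,0,-0.08],[-0.06,0,-0.16],[-0.06,0,-0.2],[-0.06,0,-0.2]],"jaw":[0,0,0,0]}' >/dev/null; python3 -c "$H"
```

```text
22.27 hook(locker) [-0.185  -0.0202  0.0707] F(locker) [-0.09  0.99 -2.24] tq [-0.03  0.03 -0.03]
22.37 hook(locker) [-0.1851 -0.0202  0.0705] F(locker) [-0.9   0.21 -1.6 ] tq [-0.05  0.01  0.03]
```

```bash
H='from h import *; hook()'
python3 -m jog '{"rotation":[[0,0,0],[0,0,0],[0,0,0],[0,0,0]],"translation":[[0,0.12,0],[0,0.25,0],[0,0.35,0],[0,0.35,0]],"jaw":[0,0,0,0]}' >/dev/null; python3 -c "$H"
python3 -m jog '{"rotation":[[0,0,0],[0,0,0],[0,0,0],[0,0,0]],"translation":[[0,0.15,0],[0,0.3,0],[0,0.45,0],[0,0.5,0]],"jaw":[0,0,0,0]}' >/dev/null; python3 -c "$H"
python3 -m jog '{"rotation":[[0,0,0],[0,0,0],[0,0,0],[0,0,0]],"translation":[[0,0.3,0],[0,0.6,0],[0,0.9,0],[0,0.9,0]],"jaw":[0,0,0,0]}' >/dev/null; python3 -c "$H"
```

```text
22.7 hook(locker) [-0.185  -0.0297  0.0705] F(locker) [-0.32  0.18 -1.77] tq [0.04 0.08 0.01]
23.03 hook(locker) [-0.1849 -0.0423  0.0706] F(locker) [ 0.37  0.34 -1.8 ] tq [-0.04  0.01  0.01]
23.37 hook(locker) [-0.1849 -0.0658  0.0707] F(locker) [ 0.54  0.44 -1.06] tq [ 0.01  0.02 -0.02]
```

```bash
python3 -m jog '{"rotation":[[0,0,0],[0,0,0],[0,0,0],[0,0,0],[0,0,0],[0,0,0],[0,0,0],[0,0,0],[0,0,0],[0,0,0]],"translation":[[-0.5,0.1,0],[-1.5,0.5,0],[-2.5,1,0],[-3.5,1.5,0],[-4,2,-1],[-4,2,-2.5],[-4,2,-4],[-4,2,-5],[-4,2,-5],[-4,2,-5]],"jaw":[0,0,0,0,0,0,0,0,0,0]}' ; python3 -c "
from h import *
rows([.5455,-.0946,.14],.6868)"
```

```text
clock: 24.2
eef_pos: [0.5156, -0.0304, 0.1798]
orientation: [0.868, 0.496, 0.001, 0.001]
ft_force: [0.1, -0.6, -2.0]
width: 0.0133
finger_force: 59.0
rot [0.02, -0.01, 4.03] trans [-1.607, 2.332, 1.595]
```

```bash
python3 -m jog '{"rotation":[[0,0,1],[0,0,2],[0,0,3],[0,0,4.03],[0,0,4.03],[0,0,4.03],[0,0,4.03],[0,0,4.03]],"translation":[[-0.5,0.6,0],[-1,1.3,0],[-1.6,2.33,0.6],[-1.6,2.33,1.2],[-1.6,2.33,1.6],[-1.6,2.33,1.6],[-1.6,2.33,1.6],[-1.6,2.33,1.6]],"jaw":[0,0,0,0,0,0,0,0]}' >/dev/null
python3 - <<'E'
from h import *
import cv2
st(); rows([.5455,-.0946,.0395],.6868)
a=arm.camera("scene")[:,:,::-1].astype(float)
# pole pitch: orange-brown handle pixels vs model for pitches
m=(a[:,:,2]-a[:,:,0]>45)&(a[:,:,2]>60)
p=arm.get_state()["eef_pos"]+[0,0,.0165]
for pit in(-.03,0,.03,.06,.09,.12):
    T=R.from_euler('z',.6868)*R.from_euler('y',-pit)
    print(pit,proj("scene",p+T.apply([[-.091,.008,.011],[-.091,-.008,.011],[-.091,-.008,-.011],[-.091,.008,-.011],[-.03,0,.011]])).round(1).tolist())
c=proj("scene",p+R.from_euler('z',.6868).apply([[-.091,0,0]]))[0].round().astype(int); print(c)
sub=m[c[1]-14:c[1]+12,c[0]-8:c[0]+12]; print("\n".join("".join("#" if q else "." for q in r) for r in sub),"from",c[1]-14,c[0]-8)
E
```

```text
24.87 p [ 0.5453 -0.0934  0.1393] yaw 0.6896 F [ 0.06 -0.6  -1.52] w 0.0132
rot [-0.0, -0.0, 0.03] trans [-0.024, 0.041, 3.991]
-0.03 [[284.6, 245.4], [291.1, 247.2], [290.7, 254.9], [284.4, 253.0], [297.8, 232.6]]
0 [[284.6, 246.4], [291.0, 248.2], [290.8, 255.7], [284.4, 253.9], [297.7, 233.0]]
0.03 [[284.5, 247.4], [290.9, 249.2], [290.8, 256.6], [284.4, 254.7], [297.7, 233.3]]
0.06 [[284.4, 248.4], [290.9, 250.2], [290.8, 257.4], [284.5, 255.5], [297.6, 233.7]]
0.09 [[284.4, 249.4], [290.8, 251.2], [290.9, 258.1], [284.6, 256.3], [297.5, 234.1]]
0.12 [[284.4, 250.3], [290.8, 252.2], [291.0, 258.9], [284.7, 257.0], [297.5, 234.4]]
[288 251]
.........#.#########
..##.....#..########
#.#...#..##########.
..#..#....#########.
....#....#########..
.........########...
..#....##########...
.####..#########...#
####.#.#########...#
#.##.##########...##
###...#########.....
#.############...###
#############...####
..#####...###...####
####.##........####.
####.##........#####
##.####.......######
#######......#######
.#.#####.....##.####
.##.#########.######
#########.##.#######
#######.############
#######.############
####################
####################
#########..###.##### from 237 280
```

The pole is close to level. Lowering into the rest.

```bash
H='from h import *; st()'
python3 -m jog '{"rotation":[[0,0,0.03],[0,0,0.03],[0,0,0.03],[0,0,0.03],[0,0,0.03],[0,0,0.03],[0,0,0.03],[0,0,0.03],[0,0,0.03],[0,0,0.03]],"translation":[[-0.02,0.04,0.5],[-0.02,0.04,1.2],[-0.02,0.04,2],[-0.02,0.04,2.6],[-0.02,0.04,3],[-0.02,0.04,3.2],[-0.02,0.04,3.35],[-0.02,0.04,3.4],[-0.02,0.04,3.4],[-0.02,0.04,3.4]],"jaw":[0,0,0,0,0,0,0,0,0,0]}' >/dev/null; python3 -c "$H"
python3 -m jog '{"rotation":[[0,0,0],[0,0,0],[0,0,0],[0,0,0]],"translation":[[0,0,0.12],[0,0,0.25],[0,0,0.35],[0,0,0.35]],"jaw":[0,0,0,0]}' >/dev/null; python3 -c "$H
rows([.5455,-.0946,.0395],.6868)"
```

```text
25.75 p [ 0.5461 -0.0952  0.0547] yaw 0.6843 F [-0.76 -0.6  -1.06] w 0.0136
26.08 p [ 0.5455 -0.095   0.0448] yaw 0.6843 F [-0.05  0.7  -1.61] w 0.0137
rot [-0.01, 0.0, -0.03] trans [0.012, -0.012, 0.211]
```

```bash
H='from h import *; st()'
python3 -m jog '{"rotation":[[0,0,0],[0,0,0],[0,0,0],[0,0,0]],"translation":[[0,0,0.06],[0,0,0.12],[0,0,0.15],[0,0,0.15]],"jaw":[0,0,0,0]}' >/dev/null; python3 -c "$H"
python3 -m jog '{"rotation":[[0,0,0],[0,0,0],[0,0,0],[0,0,0]],"translation":[[0,0,0.05],[0,0,0.07],[0,0,0.07],[0,0,0.07]],"jaw":[0,0,0,0]}' >/dev/null; python3 -c "$H"
python3 -m jog '{"rotation":[[0,0,0],[0,0,0],[0,0,0],[0,0,0]],"translation":[[0,0,0.03],[0,0,0.05],[0,0,0.05],[0,0,0.05]],"jaw":[0,0,0,0]}' >/dev/null; python3 -c "$H"
```

```text
26.42 p [ 0.5461 -0.095   0.0417] yaw 0.6841 F [1.89 1.84 2.04] w 0.0137
26.75 p [ 0.5462 -0.0953  0.0401] yaw 0.6844 F [2.78 0.04 3.97] w 0.0136
27.08 p [ 0.5463 -0.0953  0.0395] yaw 0.6842 F [ 1.19  0.81 13.75] w 0.0134
```

Seated firmly (15 N at the original height). Release and rise.

```bash
python3 -m jog '{"rotation":[[0,0,0],[0,0,0],[0,0,0],[0,0,0],[0,0,0],[0,0,0],[0,0,0],[0,0,0],[0,0,0],[0,0,0]],"translation":[[0,0,-0.04],[0,0,-0.04],[0,0,-0.04],[0,0,-0.04],[0,0,-0.04],[0,0,-0.04],[0,0,-0.04],[0,0,-0.04],[0,0,-0.04],[0,0,-0.04]],"jaw":[0,0.1,0.2,0.3,0.5,0.7,0.9,1,1,1]}'; python3 -m jog '{"rotation":[[0,0,0],[0,0,0],[0,0,0],[0,0,0],[0,0,0],[0,0,0],[0,0,0],[0,0,0],[0,0,0],[0,0,0]],"translation":[[0,0,0],[0,0,0],[0,0,-0.5],[0,0,-1.5],[0,0,-3],[0,0,-4.5],[0,0,-6],[-1.5,0,-7],[-3,0,-7],[-4.5,0,-7]],"jaw":[1,1,1,1,1,1,1,1,1,1]}'; python3 -m jog '{"rotation":[[0,0,0],[0,0,0],[0,0,0],[0,0,0],[0,0,0],[0,0,0]],"translation":[[-1.5,1,-1],[-3,2.5,-2],[-4,4,-3],[-4,5,-3],[-4,6,-3],[-4,6,-3]],"jaw":[1,1,1,1,1,1]}'
python3 - <<'E'
from h import *
import cv2
for n in("scene","top"):
    a=arm.camera(n)[:,:,::-1]; cv2.imwrite(f"pics/e_{n}.png",a)
    o=cv2.imread(f"pics/{n}0.png"); d=np.abs(cv2.GaussianBlur(a,(3,3),0).astype(int)-cv2.GaussianBlur(o,(3,3),0)).max(2)>30
    k,l,s,c=cv2.connectedComponentsWithStats(d.astype(np.uint8))
    print(n,[s[i].tolist() for i in range(1,k) if s[i][4]>6])
e=cv2.imread("pics/e_scene.png")
for n in("q_s","r_s","e_scene"):
    im=cv2.imread(f"pics/{n}.png"); print(n,[round(180+np.clip((im[180:206,c,0].astype(float)-im[180:206,c,2]-20)/60,0,1).sum(),2) for c in(218,221,224,272,275)])
E
```

```text
clock: 27.92
eef_pos: [0.5457, -0.0951, 0.0395]
orientation: [0.942, 0.335, -0.0, -0.0]
ft_force: [0.3, 0.6, -0.0]
width: 0.0856
finger_force: 0.0
clock: 28.75
eef_pos: [0.458, -0.1669, 0.2171]
orientation: [0.942, 0.336, 0.001, 0.002]
ft_force: [1.0, -0.5, -1.2]
width: 0.0857
finger_force: 0.0
clock: 29.25
eef_pos: [0.4773, -0.3506, 0.291]
orientation: [0.943, 0.334, 0.001, 0.002]
ft_force: [0.9, -0.9, -0.4]
width: 0.0858
finger_force: 0.0
scene [[0, 0, 64, 57, 1332], [54, 0, 347, 222, 31156], [188, 0, 60, 28, 806], [250, 9, 4, 2, 7], [285, 27, 7, 5, 19], [278, 31, 38, 18, 133], [117, 87, 4, 5, 13], [120, 93, 2, 4, 7], [119, 122, 4, 6, 11], [212, 134, 72, 64, 3793], [247, 144, 4, 8, 22], [304, 152, 77, 83, 2018], [63, 176, 22, 5, 42], [86, 186, 11, 9, 23], [394, 190, 4, 4, 7], [372, 193, 7, 11, 35], [380, 194, 18, 11, 110], [246, 198, 4, 7, 20], [51, 201, 25, 34, 282], [384, 202, 3, 3, 8], [86, 205, 15, 14, 105], [394, 208, 3, 5, 11], [75, 216, 5, 13, 35], [367, 217, 6, 7, 29], [0, 225, 44, 33, 740], [86, 225, 24, 45, 640], [370, 229, 11, 20, 116], [0, 266, 35, 29, 511]]
top [[138, 147, 94, 98, 4811], [190, 150, 343, 270, 31868], [254, 294, 26, 11, 164], [282, 307, 12, 9, 23], [0, 309, 137, 111, 9901], [242, 319, 52, 15, 529], [244, 353, 72, 58, 1895], [302, 389, 10, 13, 23], [269, 403, 26, 17, 241], [298, 403, 3, 3, 7], [294, 408, 4, 3, 10], [291, 408, 21, 12, 154]]
q_s [np.float64(195.67), np.float64(195.8), np.float64(195.78), np.float64(196.3), np.float64(197.37)]
r_s [np.float64(195.72), np.float64(195.78), np.float64(195.92), np.float64(195.92), np.float64(197.42)]
e_scene [np.float64(196.03), np.float64(195.95), np.float64(195.93), np.float64(197.68), np.float64(197.72)]
```

In the scene image the rest area matches the starting picture, and the hatch edge hasn't dropped back. Handing in.

```bash
python3 -c "
from station import arm
print(arm.sign_off())"
```

```text
the job is handed in; nothing more can be done
None
```

I pulled the hatch down onto its stop with the hook through the ring, then unhooked, laid the pole back in its rest and handed the job in at about 29 s; the hatch was still open in the last picture.

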